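Shut down the wax warmer and take its pot off

TASK

Potting the coils is finished for today. First turn the wax warmer's dial fully back to off, then lift the lidded wax pot out of the warmer by its bow handle, keeping it upright, and set it down gently on the round cork mat beside the warmer, with its whole base on the mat. Leave the other things on the bench where they are.

Things in the scene. Friction and masses are not known exactly. Their poses are not given: they have to be found in the camera images.
- warmer: Grey wax warmer, fixed: a round heater 132 mm across, 85 mm high, with a well 99 mm across in its top, the well's floor 30 mm above the bench; in front of it (its -x) a flat control console 108 mm wide, 56 mm high, ending 216 mm from the well's axis. Origin on the bench under the well's axis, z up. A thin mains lead leaves it at the back.
- well (a point): Centre of the mouth of the warmer's well, 85 mm above the bench.
- dial (a joint): Angle of the warmer's thermostat dial (rad): 0 is off, at a hard stop; it grows clockwise seen from above, to 3.6, so it is switched off by turning it counter-clockwise by this angle. Starts 0.7 to 1.4 from off and stays where it is left (friction about 0.05 N m). At off the white pointer stands at the red mark, 0.6 rad counter-clockwise of the warmer's +x.
- dial_grip (a point): Grip point of the black dial on its upright axis, 78 mm above the bench, 165 mm in front of the well's axis. A wing 46 mm long, 15 mm thick, from 64 to 92 mm above the bench, stands on a round skirt 49 mm across. The point turns with the dial: x along the wing towards the white pointer end; pinch the wing across its thickness, along y.
- wax_pot: Loose steel pot, lid clipped on for good, 90 mm across (96 at the rim, 104 over the handle's ears), 100 mm high to the lid's top, 0.38 to 0.77 kg. Stands in the warmer's well, 4 mm play all round, turned up to 0.6 rad either way. Origin at the centre of its underside, z up, y along the handle's grip.
- pot_grip (a point): Middle of the black round grip of the pot's fixed bow handle, on the pot's axis, 160 mm above its underside. The grip is a bar along the pot's y, 60 mm long, 20 mm thick, 50 mm clear above the lid; pinch it from above across its thickness, along the pot's x. The point's axes are the pot's.
- cork_mat: Round cork mat, 156 mm across and 9 mm thick, fixed flat on the bench, to the left or right of the warmer. Origin at the centre of its underside, on the bench.
- bobbins: Bystander: open yellow parts bin with bobbins, 127x95x50 mm, on the warmer's other side. Origin under its centre.
- spool_red: Bystander: spool of copper wire with black flanges, 48 mm across, 42 mm high, standing near the left flank of the heater.
- nippers: Bystander: nippers with red handles, 128x58x11 mm, lying.
- coil_jig: Bystander: black jig block with a steel top and a thin pin, 53x53x47 mm, standing near the right flank of the heater.
Mind the look-alikes: they are no part of the job. There is more than one size of the wax_pot; the one meant has the size given above.

How it is judged:
On the way, in this order (a step that is already met when the one before it is completed fails the run):
1. the dial is turned fully back to off while the pot still stands in the well (value of joint dial below 0.15 rad and z of wax_pot in the frame of warmer below 0.04 m and horizontal distance between wax_pot and well below 0.01 m), for 0.2 s.
2. the pot is lifted clear of the warmer (height (world z) of wax_pot above 0.08 m and contact force between wax_pot and the fingers above 1 N), for 0.1 s.
At the end, for the whole second after the job is handed in: The dial is within 0.15 rad of off, and the pot stands at rest, released and upright (within 0.08 rad), on the cork mat with its whole base on it (its axis within 34 mm of the mat's centre) (value of joint dial below 0.15 rad and horizontal distance between wax_pot and cork_mat below 0.034 m and height (world z) of wax_pot below 0.014 m and angle between wax_pot's own z axis and vertical below 0.08 rad and linear speed of wax_pot below 0.02 m/s and angular speed of wax_pot below 0.1 rad/s); the robot touches nothing.
It fails at once if the pot is tipped more than 0.5 rad (angle between wax_pot's own z axis and vertical above 0.5 rad).
It fails at once if the pot is pressed down hard (more than 50 N on the mat) (contact force between wax_pot and cork_mat above 50 N).
It fails at once if the pot is let go and dropped, away from the warmer, with its underside more than 15 mm above the mat (horizontal distance between wax_pot and well above 0.06 m and height (world z) of wax_pot above 0.024 m and contact force between wax_pot and the fingers below 0.3 N).
It fails at once if a bystander is moved by more than 30 mm (distance of any of bobbins, spool_red, coil_jig, nippers from where it was at the start of the episode above 0.03 m).
It also fails if it takes over 53 s, if anything falls off the work surface, if the arm or the gripper's body presses on something with over 40 N, if the wrist force passes 120 N, or if a joint passes its speed limit or range.

ROBOT

A 7-joint arm with a two-finger parallel gripper is mounted at the origin on a cart in front of the work surface, level with it; the furniture and walls round the work are solid. World frame = base frame: x ahead of the robot, y to its left, z up, the work surface at z = 0. Lengths are in m, angles in rad, forces in N, time in s.
With the tool pointing down it reaches from about 0.375 to 0.925 m from the base axis. Payload 3.1 kg.
Tool frame: the origin (TCP) lies between the finger pads; the fingertips stand 19 mm ahead of it and the grasp point (between the pads) is the TCP; z points along the fingers, y is the line along which they close (so a half turn about z gives the same grasp; the last joint's range is limited). The gripper opens to 85 mm and grips with 20 to 120 N. Pads are 22 mm wide; open, the fingers measure 114 mm over their backs; the gripper's body (76 mm by 85 mm) begins 54 mm behind the grasp point. The pads swing forward as they close: fully open they stand 13 mm farther back than shut.
Start: joints at [-1.234, 0.383, 0.044, 1.598, -0.018, 1.161, -0.05], TCP at [0.274, 0.59, 0.25] pointing down, gripper open.
Joint ranges: [-2.61, 2.61], [-0.41, 2.15], [-1.48, 1.57], [0, 2.5], [-1.57, 4.71], [0.05, 1.97], [-2.85, 2.85]. Speed limits (rad/s): [2.79, 2.79, 3.14, 3.14, 3.14, 3.14, 3.14].

INTERFACE

Orientations are given as a unit quaternion [x, y, z, w].
In Python, from bench import move_ptp, movel, move_j, move_gripper, pause, inverse_kinematics, read_camera, camera_params, MotionError, sign_off, look_for, tip_of, read_time_s, read_qpos, read_joint_vel, read_effort, read_eef_pos, read_tcp_rot, read_ft_force, read_ft_torque, read_finger_gap, read_grasp_force gives the robot as it stands. Calls block until the motion is done:
- move_ptp(position, orientation): joint-space move of the TCP to a pose.
- movel(position, orientation=None, speed=0.15): straight line of the TCP; orientation=None keeps the orientation; speed is the mean speed in m/s.
- move_j(angles): joint-space move.
- move_gripper(opening, effort=None): finger opening in m; effort is the grip in N (None keeps the last); returns when the fingers have stopped.
- pause(seconds).
- inverse_kinematics(position, orientation): joint angles nearest the present ones, or None.
- read_camera(name): name is "side" or "top"; returns the picture (480x640x3 uint8, red, green, blue); there is no depth.
- camera_params(name): a dict with "K" (3x3 intrinsics, pixels), "camera_from_world" (4x4, takes a point from world to camera coordinates). Camera axes: x right, y down, z forward; pixel columns grow to the right and rows downward; lengths in m; the calibration is good to about 2 mm. A picture is of the moment at which its call begins. camera_params takes no time and is no camera call.
A pose or a line that the arm cannot do raises MotionError and nothing moves.
- sign_off(): hands the job in; it is judged then, once.
Trained networks look in the newest picture that a camera, given by its name, has taken for a name from the list of things; names that differ only in an ending like _2 or _b are one class to them, and where a whole thing is asked for, a point or a joint stands for the part that bears it (a point fixed in the world has none). Each returns a list of dicts, best first, with "confidence" (0 to 1); they miss things now and then, are a little off and sometimes report something else, mostly with a low value. They report only what shows in the picture. A call takes as long as a camera call. They do not tell look-alikes from the thing itself.
- look_for(camera, name): "at" ([column, row] in pixels, amid what is visible of it).
- tip_of(camera, name): "at" ([column, row] in pixels: a listed point, or the origin of a listed thing).
Readings, each from a call of its own:
- read_time_s(): time.
- read_qpos(): joint angles.
- read_joint_vel(): joint speeds.
- read_effort(): joint torques, N m.
- read_eef_pos(): TCP position.
- read_tcp_rot(): TCP orientation.
- read_ft_force(): force on the tool from outside, world axes, zero at the start.
- read_ft_torque(): the same for the moment, N m.
- read_finger_gap(): finger opening in m.
- read_grasp_force(): force on a finger pad.
Only numpy, scipy, OpenCV 4.12 (cv2) and the standard library are available. Lean on these libraries where they do the work, as an engineer would, in place of code of your own. Each camera call takes 0.05 s, during which the arm holds its last target. There are 200 camera calls.

## Working session

There is one attempt and no reset: what is moved stays moved. The work goes in short steps, each a Python script; the robot and the scene stay as the last script left them, time stands still between calls to the robot, and variables do not carry over. Pictures are saved under pics/ and viewed, at most 10 in all, crops included, and the job is handed in when it is done.

```bash
mkdir -p pics; python3 - <<'E'
from bench import *
import cv2
for c in("side","top"):
    im=read_camera(c); cv2.imwrite(f"pics/{c}0.png",im[:,:,::-1])
    p=camera_params(c); print(c,p["K"],p["camera_from_world"])
    for n in ["warmer","dial_grip","pot_grip","wax_pot","cork_mat","well","bobbins","spool_red","nippers","coil_jig"]:
        print(n,[([round(float(v)) for v in d["at"]],round(float(d["confidence"]),2)) for d in tip_of(c,n)])
print(read_time_s(),read_tcp_rot())
E
```

```text
side [[475.20121588   0.         323.98393667]
 [  0.         475.20121588 235.24139159]
 [  0.           0.           1.        ]] [[ 8.00302770e-01  5.99595170e-01  1.05312003e-03 -5.43571708e-01]
 [ 5.22698712e-01 -6.96803415e-01 -4.91173143e-01 -1.75320653e-01]
 [-2.93771227e-01  3.93637692e-01 -8.71061326e-01  1.31765030e+00]
 [ 0.00000000e+00  0.00000000e+00  0.00000000e+00  1.00000000e+00]]
warmer [([309, 300], 0.57)]
dial_grip [([258, 240], 0.63)]
pot_grip [([306, 262], 0.71), ([401, 298], 0.59)]
wax_pot [([310, 292], 0.83), ([397, 317], 0.7), ([368, 267], 0.31)]
cork_mat [([209, 314], 0.57)]
well []
bobbins [([319, 209], 0.74)]
spool_red [([371, 267], 0.72), ([282, 359], 0.23)]
nippers [([326, 145], 0.67)]
coil_jig [([285, 362], 0.89)]
top [[623.40301949   0.         318.13949282]
 [  0.         623.40301949 237.80558563]
 [  0.           0.           1.        ]] [[ 0.02582626 -0.99961105 -0.01052348  0.08631499]
 [-0.98873419 -0.02398983 -0.14774708  0.62559732]
 [ 0.14743715  0.01422067 -0.98896919  1.58378658]
 [ 0.          0.          0.          1.        ]]
warmer [([424, 300], 0.66), ([353, 237], 0.24)]
dial_grip [([349, 301], 0.78)]
pot_grip [([324, 158], 0.8), ([358, 233], 0.61)]
wax_pot [([325, 172], 0.73), ([352, 235], 0.72), ([411, 222], 0.62)]
cork_mat [([422, 299], 0.95)]
well []
bobbins [([269, 291], 0.63), ([359, 232], 0.4)]
spool_red [([295, 213], 0.54)]
nippers [([268, 290], 0.62)]
coil_jig [([412, 221], 0.56)]
1.1 [ 2.15648185e-01  9.76471126e-01 -9.93995589e-06  7.41651071e-07]
```

View pics/side0.png

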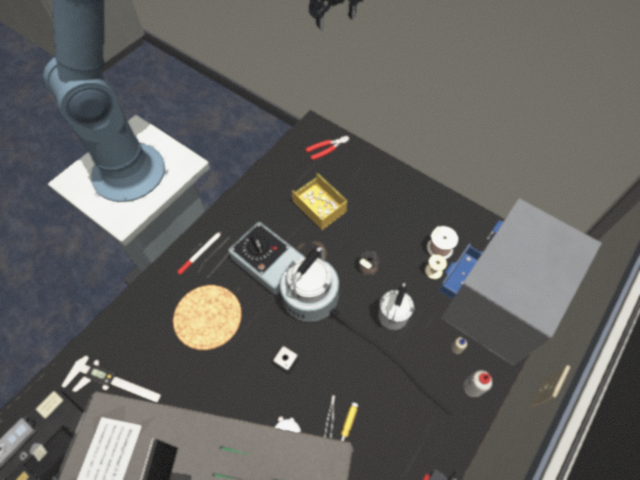

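View pics/top0.png

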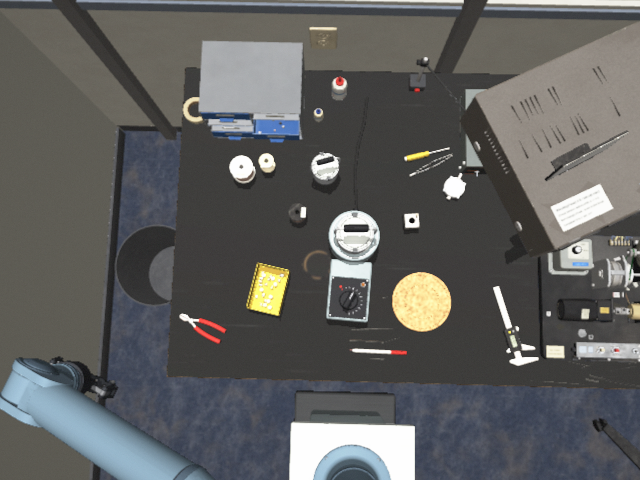

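The top picture shows two candidates for the pot. One stands in the warmer (top 354,232; side 311,265). A smaller look-alike stands on the bench (top 324,165; side 397,310). I choose the one in the warmer. The cork mat is at top (422,301) and side (207,317), the dial at top (349,299) and side (258,243).

```bash
cat > h.py <<'E'
from bench import *
import numpy as np, cv2
C={c:camera_params(c) for c in("side","top")}
P={c:C[c]["K"]@C[c]["camera_from_world"][:3] for c in C}
def tri(s,t):
    X=cv2.triangulatePoints(P["side"],P["top"],np.float64(s).reshape(2,1),np.float64(t).reshape(2,1)).ravel(); return X[:3]/X[3]
def proj(c,X):
    q=P[c]@np.append(X,1); return q[:2]/q[2]
def onz(c,px,z):
    M=P[c]; H=np.c_[M[:,0],M[:,1],M[:,2]*z+M[:,3]]; v=np.linalg.solve(H,[*px,1]); return v[:2]/v[2]
E
python3 - <<'E'
from h import *
np.set_printoptions(precision=3,suppress=True)
best=lambda c,n:[d["at"] for d in tip_of(c,n)]
read_camera("side");read_camera("top")
for n,s,t in [("pot_grip",(311,262),(355,230)),("dial_grip",(258,240),(349,301)),("cork_mat",(209,314),(422,299)),("coil_jig",(285,362),(411,221)),("spool_red",(371,267),(297,213))]:
    f=lambda c,p:min(best(c,n) or [p],key=lambda a:np.hypot(*(np.array(a)-p)))
    a,b=f("side",s),f("top",t); X=tri(a,b); print(n,np.array(a),np.array(b),X)
# mat by colour
for c in C:
    im=read_camera(c); hsv=cv2.cvtColor(im,cv2.COLOR_RGB2HSV)
    m=cv2.inRange(hsv,(8,60,120),(22,200,255)); _,l,st,ce=cv2.connectedComponentsWithStats(m)
    i=1+st[1:,4].argmax(); print(c,"mat",st[i],ce[i],onz(c,ce[i],.009))
s=cv2.imread("pics/side0.png")[205:335,220:350]; t=cv2.imread("pics/top0.png")[200:330,290:420]
cv2.imwrite("pics/crop.png",cv2.resize(np.hstack([s,t]),(800,400),interpolation=cv2.INTER_CUBIC))
E
```

```text
pot_grip [307.6 262.5] [358.9 229.1] [0.627 0.005 0.188]
dial_grip [258.  242.5] [347.7 298.8] [0.465 0.023 0.07 ]
cork_mat [211.7 315.7] [422.8 299.6] [ 0.474 -0.173  0.008]
coil_jig [284.7 361.6] [409.9 221.7] [ 0.68  -0.145 -0.002]
spool_red [369.1 265.2] [297 213] [0.696 0.162 0.004]
side mat [ 172  284   70   66 3276] [206.799 317.02 ] [ 0.472 -0.176]
top mat [392 273  59  59 449] [420.552 310.477] [ 0.442 -0.171]
```

View pics/crop.png

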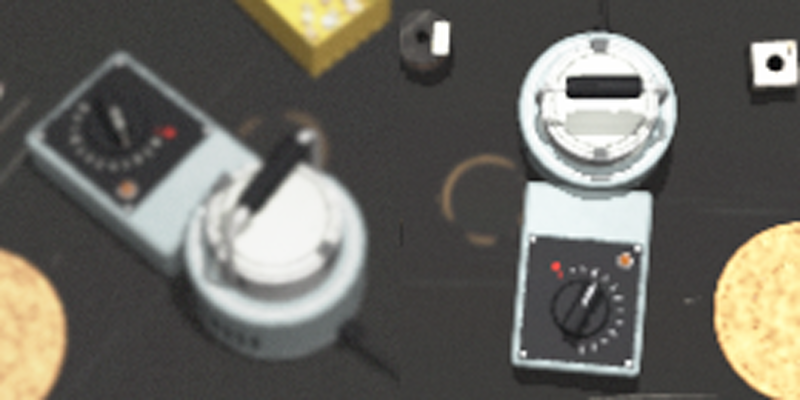

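The crop confirms the choice: the pot in the warmer has its black grip bar nearly along world y, at top (356,228). The dial's white pointer lies clockwise of +x and the red mark counter-clockwise of it. I'll refine these numbers.

```bash
python3 - <<'E'
from h import *
np.set_printoptions(precision=3,suppress=True)
k=800/260
T=lambda u,v:np.array([290+(u-400)/k,200+v/k]); S=lambda u,v:np.array([220+u/k,205+v/k])
print("grip c",tri(S(272,172),T(604,87)))
e=[onz("top",T(*p),.2) for p in((567,87),(641,86))]; print("bar ends",e, "yaw of bar from y",np.arctan2(*( (e[0]-e[1])*[-1,1])))
print("heater c",onz("top",T(598,110),.085), "dial skirt c",onz("top",T(582,307),.064),"wing c",onz("top",T(583,305),.085))
w=onz("top",T(598,110),.085);d=onz("top",T(582,307),.064);print("warmer yaw",np.arctan2(*(w-d)[::-1]),np.hypot(*(w-d)))
c=[onz("top",T(*p),.056) for p in((533,238),(646,250),(516,366),(639,374))];print("edge yaws",[np.arctan2(*(c[a]-c[b])[::-1]) for a,b in((0,2),(1,3))])
# bar mask in top, pointer mask
im=cv2.imread("pics/top0.png"); g=im.max(2)
m=(g[222:236,340:374]<60).astype(np.uint8); n,l,st,ce=cv2.connectedComponentsWithStats(m); i=1+st[1:,4].argmax();print("bar",st[i],ce[i]+[340,222])
pts=np.argwhere(l==i)[:,::-1]+[340,222]; W=np.array([onz("top",p,.195) for p in pts]); u,s,v=np.linalg.svd(W-W.mean(0)); print("bar axis",v[0],W.mean(0),s/len(W)**.5)
G=g[285:312,336:365]; print(G[::1,::1])
E
```

```text
grip c [0.628 0.01  0.189]
bar ends [array([0.625, 0.038]), array([ 0.627, -0.019])] yaw of bar from y 0.037791954257879554
heater c [0.625 0.009] dial skirt c [0.463 0.019] wing c [0.464 0.019]
warmer yaw -0.05830810300638436 0.16243269748970118
edge yaws [np.float64(-0.10950158644970522), np.float64(-0.04270267181056135)]
bar [  4   3  24   7 129] [355.388 228.217]
bar axis [ 0.039 -0.999] [0.626 0.012] [0.016 0.005]
[[ 75  76  73 123 194 191  76  75  73  77  77  74  74  74  75  74  75  77
   75  75  75  76  74  75 117 176 193 197 204]
 [ 76  72  74 194 252 242 105  75  75  75  73  73  95 110  75  75  74  76
   74  73  76  73  76  74  91 127 153 170 167]
 [ 76  74  76 148 219 187  90  76  74 126 152  76 104 135 111  74  96 127
  109  74  75  74  76  73  73  82  96 108 107]
 [ 74  76  76  83 100 133 148  75  73 100 118  74  85 100  93  74 163 204
   92  73  75  75  73  75  73  74  73  71  73]
 [ 76  74  75  75  75 138 168  76  76  73  74  75  75  74  75  75 135 161
   75  75  95 111  74  73  74  72  74  74  73]
 [ 76  75  76  75  75 100 113  74  73  74  75  71  65  66  64  68  83  9
[... 1890 characters left out ...]
 32  44  61  61  64  53  41  45  53  70  72  67
   53  44  61  75  74  76  75  74  75  75  76]
 [ 75  74  74  74  74  69  45  29  36  46  52  45  37  55  71  72  64  49
   44  61  72  98 148 153  75  74  75  75  76]
 [ 75  74  74  74  75  73  61  35  28  30  36  35  36  48  57  52  40  49
   67  73  76  86 129 151 109  74  75  75  75]
 [ 73  74  76  76  74  75  67  46  41  39  34  29  27  35  37  50  65  69
   74  75  74  74  84 100  93  73  73  74  74]
 [ 76  75  77  75  76  76  67  44  45  46  42  42  50  66  64  69  73  75
   75 126 160 110  74  76  74  76  75  75  77]
 [ 76  74  74  78  73  76  72  70  62  45  45  56  71  75  75  74  97 108
   73  99 124  93  76  75  73  75  75  70  72]]
```

```bash
cat >> h.py <<'E'
from scipy.spatial.transform import Rotation as R
np.set_printoptions(precision=3,suppress=True)
def down(a):
    y=np.array([np.cos(a),np.sin(a),0]); z=np.array([0,0,-1.]); return R.from_matrix(np.c_[np.cross(y,z),y,z]).as_quat()
E
python3 - <<'E'
from h import *
p=onz("top",(352.7,292),.092)-onz("top",(349.7,298),.092); a=np.arctan2(p[1],p[0]); print("pointer",a,"skirt c",onz("top",(348.4,300),.062))
off=0.6-.06
D=[.463,.020]
for s in(-1,1):
    for b in(a,off): print(s,b,inverse_kinematics([*D,.086],down(b+s*np.pi/2)))
    print("pot",inverse_kinematics([.627,.010,.30],down(s*np.pi/2+np.pi/2+.039)),inverse_kinematics([.473,-.175,.17],down(s*np.pi/2+np.pi/2+.039)))
print(read_time_s())
E
```

```text
pointer -0.44501147183572415 skirt c [0.462 0.02 ]
-1 -0.44501147183572415 [-1.213  0.81   1.377  2.2   -0.981  1.026 -1.276]
-1 0.54 [-0.752  0.327  0.696  2.187 -0.316  0.725 -0.873]
pot [-0.618  0.352  0.681  1.626 -0.231  1.246  0.146] [-0.571  0.304  0.97   2.052 -0.311  0.938  0.604]
1 -0.44501147183572415 [-0.586  0.294  0.505  2.181 -0.216  0.714  1.19 ]
1 0.54 [-0.488  0.282  0.393  2.177 -0.164  0.71   2.127]
pot [-0.997  0.688  1.379  1.64  -0.685  1.396 -2.634] [-0.82   0.608  1.391  2.058 -0.693  1.077 -2.195]
1.8
```

```bash
python3 - <<'E'
from h import *
q=down(-.445+np.pi/2)
move_gripper(.06,30)
move_ptp([.463,.020,.22],q); print(read_time_s(),read_qpos(),read_eef_pos())
movel([.463,.020,.087],q,.1); print(read_ft_force(),read_eef_pos())
im=read_camera("top"); s=read_camera("side")
cv2.imwrite("pics/dial1.png",cv2.resize(np.hstack([s[205:335,220:350],im[200:330,290:420]])[:,:,::-1],(800,400),interpolation=cv2.INTER_CUBIC))
move_gripper(0.0,30); print("gap",read_finger_gap(),read_grasp_force(),read_ft_force(),read_ft_torque(),read_time_s())
E
```

```text
4.325 [-0.679  0.05   0.565  2.084 -0.032  1.015  1.03 ] [0.463 0.021 0.22 ]
[ 0.758 -0.345 -0.206] [0.464 0.02  0.088]
gap 0.014254393381742848 32.18731999397278 [-2.04   0.009  2.408] [ 0.065  0.167 -0.005] 6.375
```

View pics/dial1.png

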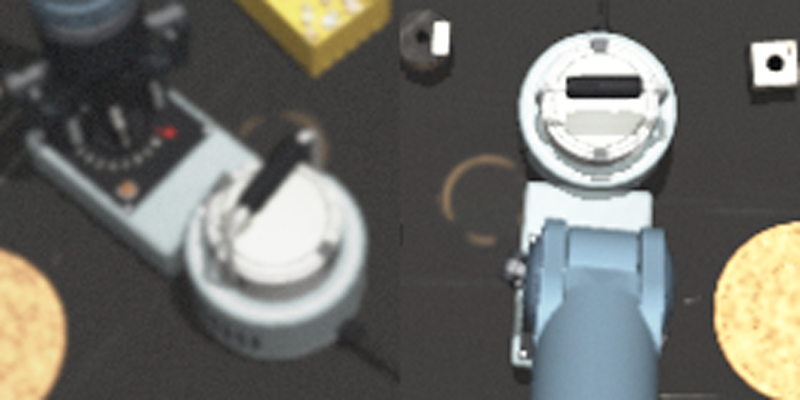

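The side view (left half, about (112,120)) shows the fingers on either side of the wing. The gap of 14.3 mm matches the 15 mm wing, so I turn it now.

```bash
python3 - <<'E'
from h import *
q0=np.array(read_qpos())
for d in [.3,.6,.8,.9,.95,1.0,1.05,1.1,1.15,1.2]:
    q=q0.copy(); q[6]+=d; move_j(q); t=read_ft_torque(); print(d,read_qpos()[6]-q0[6],np.array(t),np.array(read_ft_force()),read_time_s())
    if abs(t[2])>.45: break
E
```

```text
0.3 0.29725623135958057 [-0.245  0.146  0.038] [-1.169 -1.745  1.97 ] 6.7667
0.6 0.595862860942779 [-0.591  0.206 -0.003] [-0.538 -2.891  1.154] 7.1583
0.8 0.7947939190078948 [-1.004  0.206  0.072] [-0.936 -4.234  2.335] 7.4667
0.9 0.894554447096729 [-1.142  0.161  0.045] [-0.417 -4.393  1.777] 7.7167
0.95 0.9444926738770876 [-1.172  0.149  0.048] [-1.408 -5.829  2.239] 7.9667
1.0 0.9940752744713561 [-1.182  0.163 -0.029] [ 0.064 -5.98   1.306] 8.2167
1.05 1.041342472785568 [-1.12   0.134 -0.929] [-0.709 -5.746  1.586] 8.4667
```

```bash
python3 - <<'E'
from h import *
move_gripper(.06); p=np.array(read_eef_pos()); movel([p[0],p[1],.28],None,.2)
move_ptp([.627,.011,.29],down(.039)); print(read_time_s(),read_qpos())
im=read_camera("top"); s=read_camera("side")
cv2.imwrite("pics/pot1.png",cv2.resize(np.hstack([s[205:335,220:350],im[200:330,290:420]])[:,:,::-1],(800,400),interpolation=cv2.INTER_CUBIC))
E
```

```text
11.7083 [-0.671  0.376  0.752  1.641 -0.269  1.233  0.176]
```

View pics/pot1.png

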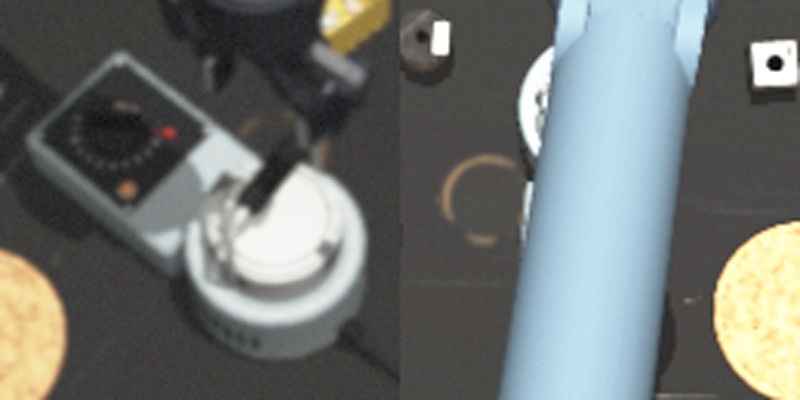

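The side view shows the pointer streak near (125,105) in the crop and the red mark at (168,132). I'll check whether that means off by projecting the pointer at each dial angle.

```bash
python3 - <<'E'
from h import *
k=800/260
for a in(-.445,.3,.45,.54,.6):
    print(a,[ (proj("side",[.463+r*np.cos(a),.020+r*np.sin(a),.092])-[220,205])*k for r in(0,.005,.022)])
print("red",(proj("side",[.463+.034*np.cos(.54),.020+.034*np.sin(.54),.057])-[220,205])*k)
im=cv2.imread("pics/pot1.png")[60:180,40:200]; cv2.imwrite("pics/pz.png",cv2.resize(im,None,fx=4,fy=4,interpolation=cv2.INTER_CUBIC))
E
```

```text
-0.445 [array([107.827, 103.021]), array([110.476, 108.136]), array([119.561, 125.68 ])]
0.3 [array([107.827, 103.021]), array([113.88 , 104.964]), array([134.53, 111.59])]
0.45 [array([107.827, 103.021]), array([114.208, 104.13 ]), array([135.944, 107.908])]
0.54 [array([107.827, 103.021]), array([114.336, 103.617]), array([136.489, 105.645])]
0.6 [array([107.827, 103.021]), array([114.392, 103.272]), array([136.723, 104.126])]
red [156.594 128.787]
```

View pics/pz.png

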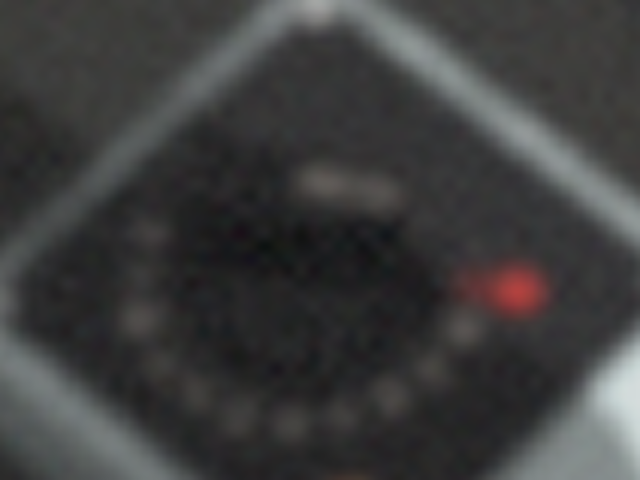

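The pointer runs from (300,182) to (395,190). Its slope of about 0.09 matches the projection for off (0.54 rad world), and the torque rise confirms the stop. Next I grasp and lift the pot.

```bash
python3 - <<'E'
from h import *
q=down(.039)
movel([.627,.011,.190],q,.12); print(read_ft_force(),read_eef_pos())
f0=np.array(read_ft_force())
move_gripper(0.0,60); print("gap",read_finger_gap(),read_grasp_force(),np.array(read_ft_force()),np.array(read_ft_torque()))
movel([.627,.011,.205],q,.05); print(np.array(read_ft_force()),np.array(read_ft_torque()),read_finger_gap())
movel([.627,.011,.310],q,.1); print(np.array(read_ft_force()),np.array(read_ft_torque()),read_finger_gap(),read_grasp_force(),read_eef_pos())
im=read_camera("top"); s=read_camera("side")
cv2.imwrite("pics/lift.png",np.hstack([s[130:400,150:450],im[130:400,270:570]])[:,:,::-1])
print(read_time_s())
E
```

```text
[0.036 0.31  0.95 ] [0.628 0.011 0.191]
gap 0.018924509683088054 58.60399623401463 [ 2.507 -1.014  2.398] [ 0.046 -0.212 -0.034]
[-1.143 -0.335 -5.138] [ 0.012  0.052 -0.053] 0.018775234086778513
[-0.416  0.698 -5.216] [-0.003 -0.001  0.004] 0.018937864020386153 59.0762870432809 [0.626 0.011 0.309]
14.9917
```

View pics/lift.png

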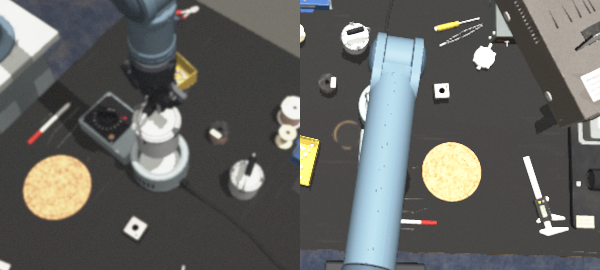

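The pot (0.53 kg by the force) hangs upright over the warmer at about (158,130) in the left half. The mat is at (57,187) there and at (451,172) in the right half. I carry it to the mat.

```bash
python3 - <<'E'
from h import *
q=down(.039)
print("mat",onz("top",(421.5,302),.009),onz("side",(206.9,317),.009))
M=[.471,-.174]
movel([*M,.290],q,.13); print(read_time_s(),read_eef_pos(),read_finger_gap())
movel([*M,.178],q,.08); f0=np.array(read_ft_force()); print(f0)
z=.178
while z>.160:
    z-=.0015; movel([*M,z],q,.02); f=read_ft_force()
    if f[2]-f0[2]>2.5: break
print(z,read_eef_pos(),np.array(read_ft_force()),read_time_s())
E
```

```text
mat [ 0.465 -0.174] [ 0.472 -0.176]
17.0083 [ 0.472 -0.173  0.29 ] 0.018682709060643087
[-0.129 -0.204 -4.313]
0.16899999999999998 [ 0.472 -0.174  0.17 ] [0.6   0.327 0.423] 20.0583
```

Contact came at z 0.169, exactly as expected. I release, retreat straight up and look.

```bash
python3 - <<'E'
from h import *
move_gripper(.06); pause(.2); print(np.array(read_ft_force()))
movel([.471,-.174,.30],down(.039),.12)
move_ptp([.42,.25,.32],down(.039)); pause(.3)
im=read_camera("top"); s=read_camera("side")
cv2.imwrite("pics/end.png",np.hstack([s[130:400,150:450],im[130:400,270:570]])[:,:,::-1])
print(tip_of("side","wax_pot"),tip_of("top","wax_pot"),proj("side",[.471,-.174,.009]),proj("top",[.471,-.174,.009]),read_time_s())
E
```

```text
[-0.213  0.532 -0.172]
[{'at': [206.5, 317.9], 'confidence': 0.88}, {'at': [395.9, 315.1], 'confidence': 0.88}] [{'at': [421.6, 295.4], 'confidence': 0.83}, {'at': [327.1, 172.8], 'confidence': 0.72}] [207.247 316.108] [421.537 299.6  ] 24.05
```

View pics/end.png

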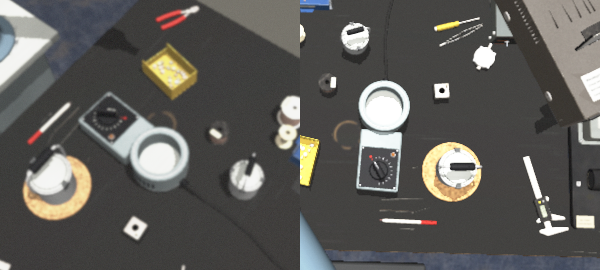

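The pot stands upright in the middle of the mat, the dial points at the red mark, and the bystanders haven't moved.

```bash
python3 -c "
from bench import *
print(sign_off())"
```

```text
the job is handed in; nothing more can be done
None
```

I turned the dial back to its off stop, lifted the wax pot out of the warmer and set it down upright and released on the cork mat, then handed the job in at about 24 s; no verdict came back.

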